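# Pack the lathe pattern sticks from the slotted rack into the carry case

## Task

Pack the turning patterns for the next lathe job: swing the case's lid right back until it rests on its stop, take every wooden pattern stick out of the green rack through its slot - the heel hooks behind the wall, so tilt the front end up before drawing it out - and lay them all inside the case. When all are in, shut the lid fully. Leave the glue bottle, bowl blank and wax tin where they are.

Things in the scene. Friction and masses are not known exactly. Their poses are not given: they have to be found in the camera images.
- rack: Green steel rack fixed to the bench, 168 deep (x) x 264 wide (y) x 109 mm high; origin at the centre of its underside, x from the slotted front wall to the back, z up. A fixed clear plastic cover closes the top (underside z=105 mm). Front wall 8 mm thick, outer face at x=-85 mm, with four upright slots 20 mm wide at y=-90, -30, +30, +90 mm, open from the sill (z=40 mm) up to the cover.
- rack_deck (a point): Point on the deck inside the rack (rack x=-20, y=0, z=40 mm): the deck's front edge. The deck runs level at z=40 mm from here to the back wall (inner face x=75 mm). In front of it a gutter 57 mm wide, down to z=6 mm, takes the stick heels. Over the deck's rear (x 45 to 75 mm) a steel strip, underside z=66 mm, holds the rear ends down: they can rise 8 mm at most.
- case: Grey metal carry case fixed to the bench, 124 wide (x) x 252 long (y) x 80 mm high without its lid, walls and floor 6 mm (inside 112 x 240 mm); origin at the centre of its underside, x from the handle side to the hinge side, z up. Two stop brackets stand out behind it, up to 61 mm behind the hinge side and 88 mm high.
- lid (a joint): Hinge of the case's lid, rad: 0 = shut, 2.88 (165 degrees) = fully back on its stop brackets. Nothing holds it between: it falls shut or open by its weight (0.3 kg). The lid is a plate 124 x 252 x 8 mm.
- lid_handle (a point): Middle of the lid's round steel handle bar, 10 mm thick, 116 mm long, parallel to the hinge, held 40 mm out from the lid's free edge by an 8 mm arm at each end. It moves with the lid: 164 mm from the hinge line and 4 mm above it when shut. Its frame is the lid's (y along the bar; with the lid shut, axes as the case's).
- lid_hinge (a point): Middle of the hinge line, at the top of the case's hinge wall (62 mm from the case's centre, 80 mm up); the hinge line runs along the case's y.
- stick0: Beech pattern stick (may be absent), about 60 g: bar 200 long (x) x 12 wide (y) x 18 mm high (z), origin at the bar's middle, front end at x=-100 mm. A heel, 12 mm wide, x from -34 to -16 mm, hangs 20 mm below the bar (z -9 to -29 mm). It starts level in the slot at rack y=-90 mm, front end 50 mm out of the wall, heel 8 mm behind the wall, rear end on the deck under the strip.
- stick0_front (a point): Centre of the front end of stick0. To free the stick, raise this end so that the stick leans about 15 degrees about its rear end (12 at least, 16 at most): the heel then clears the sill and the stick can be drawn out along its own length.
- stick0_rear (a point): Centre of the rear end of stick0
- stick1: Beech pattern stick (may be absent), about 60 g: bar 200 long (x) x 12 wide (y) x 18 mm high (z), origin at the bar's middle, front end at x=-100 mm. A heel, 12 mm wide, x from -34 to -16 mm, hangs 20 mm below the bar (z -9 to -29 mm). It starts level in the slot at rack y=-30 mm, front end 50 mm out of the wall, heel 8 mm behind the wall, rear end on the deck under the strip.
- stick1_front (a point): Centre of the front end of stick1. To free the stick, raise this end so that the stick leans about 15 degrees about its rear end (12 at least, 16 at most): the heel then clears the sill and the stick can be drawn out along its own length.
- stick1_rear (a point): Centre of the rear end of stick1
- stick2: Beech pattern stick (may be absent), about 60 g: bar 200 long (x) x 12 wide (y) x 18 mm high (z), origin at the bar's middle, front end at x=-100 mm. A heel, 12 mm wide, x from -34 to -16 mm, hangs 20 mm below the bar (z -9 to -29 mm). It starts level in the slot at rack y=30 mm, front end 50 mm out of the wall, heel 8 mm behind the wall, rear end on the deck under the strip.
- stick2_front (a point): Centre of the front end of stick2. To free the stick, raise this end so that the stick leans about 15 degrees about its rear end (12 at least, 16 at most): the heel then clears the sill and the stick can be drawn out along its own length.
- stick2_rear (a point): Centre of the rear end of stick2
- stick3: Beech pattern stick (may be absent), about 60 g: bar 200 long (x) x 12 wide (y) x 18 mm high (z), origin at the bar's middle, front end at x=-100 mm. A heel, 12 mm wide, x from -34 to -16 mm, hangs 20 mm below the bar (z -9 to -29 mm). It starts level in the slot at rack y=90 mm, front end 50 mm out of the wall, heel 8 mm behind the wall, rear end on the deck under the strip.
- stick3_front (a point): Centre of the front end of stick3. To free the stick, raise this end so that the stick leans about 15 degrees about its rear end (12 at least, 16 at most): the heel then clears the sill and the stick can be drawn out along its own length.
- stick3_rear (a point): Centre of the rear end of stick3
- glue: Bystander, leave alone: white glue bottle 64 mm across, 160 mm high, origin at the centre of its underside
- bowl_blank: Bystander, leave alone: round wooden bowl blank 120 mm across, 60 mm high, origin at the centre of its underside
- wax_tin: Bystander, leave alone: steel wax tin 90 mm across, 50 mm high, origin at the centre of its underside
Things that resemble listed ones, but are neither listed nor needed, are in the scene too. What is shaped like the stick1 but red is not meant.

How it is judged (in metres and radians):
On the way, in this order (a step that is already met when the one before it is completed fails the run):
1. the case's lid rests open on its stop (value of joint lid above 2.8 rad), for 0.2 s.
2. every stick lies inside the case, with the lid still open on its stop (x of stick0_front in the frame of case between -0.059 and 0.059 m and y of stick0_front in the frame of case between -0.123 and 0.123 m and z of stick0_front in the frame of case between 0.004 and 0.078 m and x of stick0_rear in the frame of case between -0.059 and 0.059 m and y of stick0_rear in the frame of case between -0.123 and 0.123 m and z of stick0_rear in the frame of case between 0.004 and 0.078 m and x of stick1_front in the frame of case between -0.059 and 0.059 m and y of stick1_front in the frame of case between -0.123 and 0.123 m and z of stick1_front in the frame of case between 0.004 and 0.078 m and x of stick1_rear in the frame of case between -0.059 and 0.059 m and y of stick1_rear in the frame of case between -0.123 and 0.123 m and z of stick1_rear in the frame of case between 0.004 and 0.078 m and x of stick2_front in the frame of case between -0.059 and 0.059 m and y of stick2_front in the frame of case between -0.123 and 0.123 m and z of stick2_front in the frame of case between 0.004 and 0.078 m and x of stick2_rear in the frame of case between -0.059 and 0.059 m and y of stick2_rear in the frame of case between -0.123 and 0.123 m and z of stick2_rear in the frame of case between 0.004 and 0.078 m and x of stick3_front in the frame of case between -0.059 and 0.059 m and y of stick3_front in the frame of case between -0.123 and 0.123 m and z of stick3_front in the frame of case between 0.004 and 0.078 m and x of stick3_rear in the frame of case between -0.059 and 0.059 m and y of stick3_rear in the frame of case between -0.123 and 0.123 m and z of stick3_rear in the frame of case between 0.004 and 0.078 m and value of joint lid above 2.8 rad), for 0.2 s.
At the end, for the whole second after the job is handed in: Every stick present lies wholly inside the case (both end centres within its walls and below its rim) and at rest, and the lid is shut (hinge under 0.05 rad) (x of stick0_front in the frame of case between -0.059 and 0.059 m and y of stick0_front in the frame of case between -0.123 and 0.123 m and z of stick0_front in the frame of case between 0.004 and 0.078 m and x of stick0_rear in the frame of case between -0.059 and 0.059 m and y of stick0_rear in the frame of case between -0.123 and 0.123 m and z of stick0_rear in the frame of case between 0.004 and 0.078 m and x of stick1_front in the frame of case between -0.059 and 0.059 m and y of stick1_front in the frame of case between -0.123 and 0.123 m and z of stick1_front in the frame of case between 0.004 and 0.078 m and x of stick1_rear in the frame of case between -0.059 and 0.059 m and y of stick1_rear in the frame of case between -0.123 and 0.123 m and z of stick1_rear in the frame of case between 0.004 and 0.078 m and x of stick2_front in the frame of case between -0.059 and 0.059 m and y of stick2_front in the frame of case between -0.123 and 0.123 m and z of stick2_front in the frame of case between 0.004 and 0.078 m and x of stick2_rear in the frame of case between -0.059 and 0.059 m and y of stick2_rear in the frame of case between -0.123 and 0.123 m and z of stick2_rear in the frame of case between 0.004 and 0.078 m and x of stick3_front in the frame of case between -0.059 and 0.059 m and y of stick3_front in the frame of case between -0.123 and 0.123 m and z of stick3_front in the frame of case between 0.004 and 0.078 m and x of stick3_rear in the frame of case between -0.059 and 0.059 m and y of stick3_rear in the frame of case between -0.123 and 0.123 m and z of stick3_rear in the frame of case between 0.004 and 0.078 m and linear speed of each of stick0, stick1, stick2, stick3 below 0.03 m/s and value of joint lid below 0.05 rad); the robot touches nothing.
It fails at once if the glue bottle is moved more than 40 mm (distance of glue from where it was at the start of the episode above 0.04 m).
It fails at once if the bowl blank is moved more than 40 mm (distance of bowl_blank from where it was at the start of the episode above 0.04 m).
It fails at once if the wax tin is moved more than 40 mm (distance of wax_tin from where it was at the start of the episode above 0.04 m).
Of stick0, stick1, stick2, stick3 only 3 to 4 are there at a start; the rules pass over those that are not, and their reading is None.
At some moment in a run one of stick0, stick1, stick2, stick3 may be knocked a few centimetres aside while the robot is not near it.
Once in a run the grip may slacken for a moment while it holds something.
It also fails if it takes over 208 s, if anything falls off the work surface, if the arm or the gripper's body presses on something with over 40 N, if the wrist force passes 120 N, or if a joint passes its speed limit or range.

## Robot

A 6-joint arm with a two-finger parallel gripper is mounted at the origin on the work surface. World frame = base frame: x ahead of the robot, y to its left, z up, the work surface at z = 0. Lengths are in mm, angles in rad, forces in N, time in s.
With the tool pointing down it reaches from about 350 to 875 mm from the base axis. Payload 4.2 kg.
Tool frame: the origin (TCP) lies at the very end of the fingers, on their centre line; the grasp point (between the pads) lies 19 mm behind it (pinch_z is the distance from the TCP to the grasp point, in mm); z points along the fingers, y is the line along which they close (so a half turn about z gives the same grasp; the last joint's range is limited). The gripper opens to 85 mm and grips with 20 to 120 N. Pads are 22 mm wide; open, the fingers measure 114 mm over their backs; the gripper's body (76 mm by 85 mm) begins 54 mm behind the grasp point. The pads swing forward as they close: fully open they stand 13 mm farther back than shut.
Start: joints at [1.464, 0.385, 0.008, 0, -1.194, -0.259], TCP at [223.527, 583.639, 231.312] pointing down, gripper open.
Joint ranges: [-3.14, 3.14], [-1.21, 2.06], [-1.07, 1.41], [-3.16, 2.05], [-2.99, -0.16], [-3.1, 3.1]. Speed limits (rad/s): [2.79, 2.79, 3.14, 3.14, 3.14, 3.14].

## Interface

Orientations are given as a unit quaternion [x, y, z, w].
In Python, from bench import * gives the robot as it stands.
- The arm moves only by the tool arm_command, never from a script. Its argument "steps" is one flat list of numbers, 4 for each row, row after row: the shift along the tool's x, y, z in m, then the turn about the tool's z in rad. In form: [tx, ty, tz, roll, tx, ty, tz, roll, ...]. A call has 1 to 20 rows; each row shifts and turns the commanded pose from where the row before left it, along the tool's axes as they then stand; what a row does not reach is not made up. A row lasts 1/8 s, in which the tool goes at most 62.5 mm and 10.7 degrees, less where a joint would pass 70% of its speed; a pose out of reach is approached as far as the arm can. A call with a gripper value outside its range is refused whole. "grip" is the finger opening in m, from 0 to 0.0854, set as the call begins (left out, the last holds). The fingers move at their own pace and stop on an object; the grip force is fixed at half the most. Time passes only in rows, so rows that do not move let the fingers close. It gives the time, the measured TCP pose, the force, the opening and the grip force at its end, in the units of the state.
- read_state(): the state, without advancing time (a new reading comes with each control period).
- get_image(name): name is "scene" or "side" or "wrist"; returns the picture (480x640x3 uint8, red, green, blue); there is no depth.
- get_calibration(name): a dict with "camera_matrix" (3x3 intrinsics, pixels), "k1" (the pictures are not rectified: a ray, as slopes to the right and down, at radius r is drawn at 1 + k1 r^2 times it, then the intrinsics apply), "cam_to_world" (4x4, takes a point from camera to world coordinates). Camera axes: x right, y down, z forward; pixel columns grow to the right and rows downward; lengths in mm; the calibration is good to about 2 mm. A picture is of the moment at which its call begins: read the wrist's pose just before it. get_calibration takes no time and is no camera call; for the wrist camera it gives the pose at the moment of the call.
- job_done(): hands the job in; it is judged then, once.
The state is a dict: "clock": time; "joints": joint angles; "joint_vel": joint speeds; "joint_efforts": joint torques, N m; "position": TCP position; "ee_rot": TCP orientation; "contact_force": force on the tool from outside, world axes, zero at the start; "wrist_torque": the same for the moment, N m; "gripper_width": finger opening in mm; "grasp_force": force on a finger pad.
Only numpy, scipy, OpenCV 4.12 (cv2) and the standard library are available. Lean on these libraries where they do the work, as an engineer would, in place of code of your own. Each camera call takes 0.05 s, during which the arm holds its last target. There are 200 camera calls.

## Working session

There is one attempt and no reset: what is moved stays moved. The work goes in short steps, Python scripts to look and compute and a tool call to move; the robot and the scene stay as the last step left them, time stands still between calls to the robot, and variables do not carry over. Pictures are saved under pics/ and viewed, at most 14 in all, crops included, and the job is handed in when it is done.

Besides the shell and the picture viewer there is one more tool, called after ">>>" in YAML: its name, and indented under it one key for each argument. arm_command: Moves the arm, as the interface text tells. Its arguments: {"type":"object","properties":{"steps":{"type":"array","items":{"type":"number"}},"grip":{"type":"number"}},"required":["steps"]}

```bash
mkdir -p pics; ls
python3 - <<'E'
from bench import *
import cv2
for n in ("scene","side"):
    im=get_image(n); cv2.imwrite(f"pics/{n}0.png",im[:,:,::-1]); c=get_calibration(n); print(n,c)
s=read_state(); print(s)
E
```

```text
pics
scene {'camera_matrix': array([[484.78234477,   0.        , 317.76131137],
       [  0.        , 484.78234477, 239.53343212],
       [  0.        ,   0.        ,   1.        ]]), 'k1': -0.06065437235138243, 'cam_to_world': array([[ 7.28130037e-01,  4.72511152e-01, -4.96547944e-01,
         1.05252757e+03],
       [ 6.85239963e-01, -5.19252061e-01,  5.10708811e-01,
        -4.51772987e+02],
       [-1.65179346e-02, -7.12116920e-01, -7.01866547e-01,
         7.94919525e+02],
       [ 0.00000000e+00,  0.00000000e+00,  0.00000000e+00,
         1.00000000e+00]])}
side {'camera_matrix': array([[588.19220507,   0.        , 313.48532186],
       [  0.        , 588.19220507, 236.44213714],
       [  0.        ,   0.        ,   1.        ]]), 'k1': -0.1778533120597096, 'cam_to_world': array([[-9.61981946e-01, -1.80959206e-01,  2.04559287e-01,
         2.80300281e+02],
       [-2.72983165e-01,  6.60183037e-01, -6.99741773e-01,
         9.75593116e+02],
       [-8.42185533e-03, -7.28980194e-01, -6.84482979e-01,
         9.55371704e+02],
       [ 0.00000000e+00,  0.00000000e+00,  0.00000000e+00,
         1.00000000e+00]])}
{'clock': 0.1, 'joints': array([ 1.46363101e+00,  3.85471594e-01,  6.78218079e-03, -3.80129019e-04,
       -1.19401421e+00, -2.58620363e-01]), 'joint_vel': array([ 0.00258911, -0.00183706,  0.00443692,  0.00025322,  0.00192119,
       -0.00233134]), 'joint_efforts': array([ 6.97033283e-04, -3.93316591e+01,  1.88931370e+01,  4.19791952e+00,
       -2.55701329e-03,  5.83800187e-06]), 'position': array([223.35330021, 583.18103893, 230.35169639]), 'ee_rot': array([ 9.83308459e-01, -1.81943765e-01, -1.04010708e-04,  9.64279731e-04]), 'contact_force': array([0.11382426, 0.58815058, 0.90132747]), 'wrist_torque': array([-0.00188383, -0.01778933,  0.01461104]), 'grasp_force': 0.0, 'gripper_width': 85.54088619253234}
```

View pics/scene0.png

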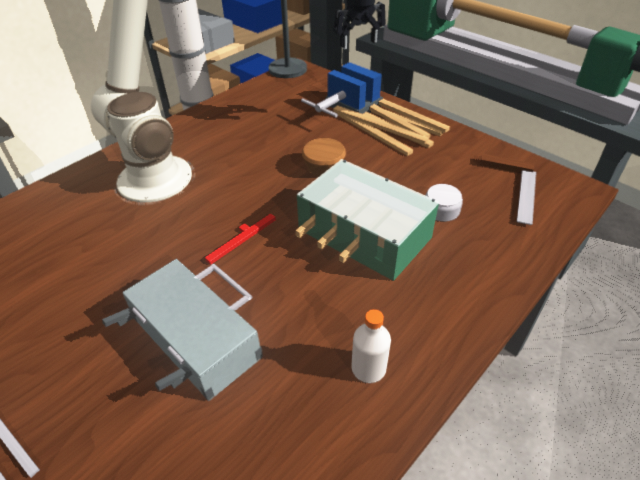

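View pics/side0.png

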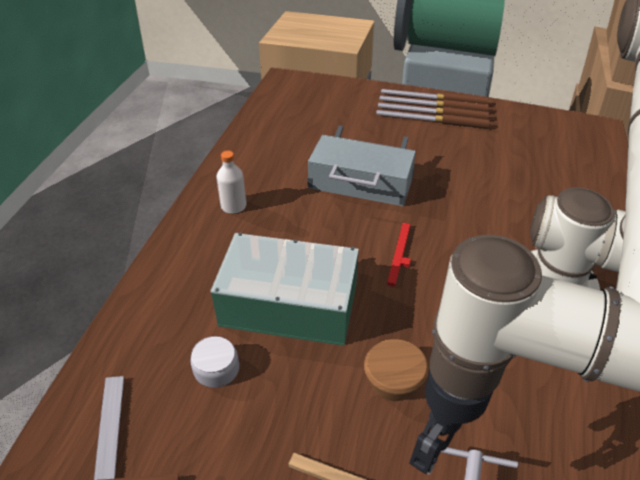

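Scene view: the rack has three beech sticks, with front ends at about (302,232), (324,243) and (346,257). The right-hand slot is empty. The red look-alike is at (240,238), the case at (190,325) with its handle at (228,285), and loose sticks lie at (390,125). Next I'll enlarge to confirm these and read the corners.

```bash
cat > h.py <<'E'
from bench import *
import numpy as np, cv2
from scipy.spatial.transform import Rotation as R
def ray(c,uv):
    K=c["camera_matrix"]; T=c["cam_to_world"]
    p=cv2.undistortPoints(np.array([[uv]],float),K,np.array([c["k1"],0,0,0,0.]))[0,0]
    return T[:3,3],T[:3,:3]@np.r_[p,1]
def on_z(c,uv,z):
    o,d=ray(c,uv); return o+d*(z-o[2])/d[2]
def proj(c,P):
    T=c["cam_to_world"]; q=(np.atleast_2d(P)-T[:3,3])@T[:3,:3]; s=q[:,:2]/q[:,2:]
    s=s*(1+c["k1"]*(s**2).sum(1,keepdims=True)); K=c["camera_matrix"]
    return s*K[0,0]+K[:2,2]
E
python3 - <<'E'
import cv2
a=cv2.imread('pics/scene0.png'); cv2.imwrite('pics/sc.png',cv2.resize(a[150:410,95:455],None,fx=2.2,fy=2.2,interpolation=cv2.INTER_CUBIC))
b=cv2.imread('pics/side0.png'); cv2.imwrite('pics/sd.png',cv2.resize(b[120:350,200:430],None,fx=2.6,fy=2.6,interpolation=cv2.INTER_CUBIC))
E
```

```text
(no output)
```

View pics/sc.png

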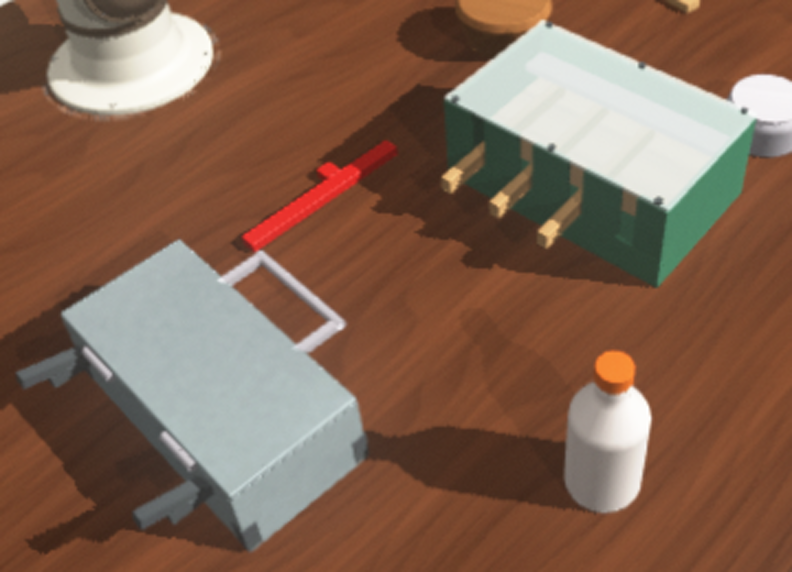

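View pics/sd.png

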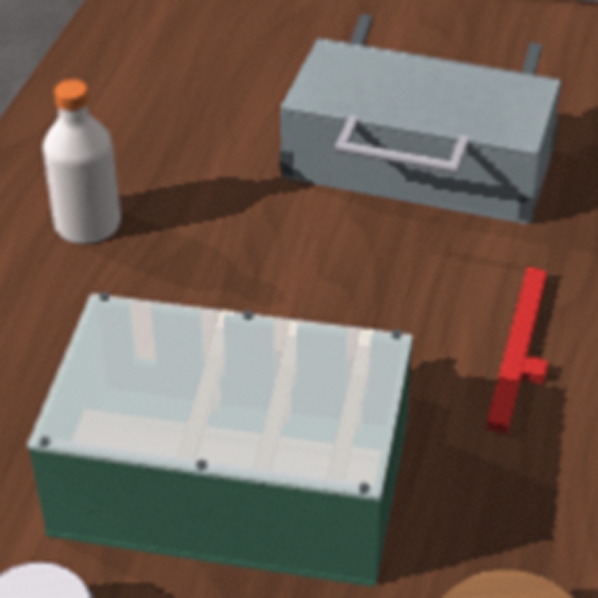

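The crops confirm three beech sticks with their heels inside the rack: stick3, stick2 and stick1, at about (302,232), (323,243) and (345,257). Slot y=-90 is empty, so stick0 is absent. The red stick at (240,240) and the loose offcuts at (390,125) aren't meant.

Run:
```python
from h import *
from scipy.optimize import least_squares
cs,cd=get_calibration("scene"),get_calibration("side")
S=lambda p:np.array(p,float)/2.2+[95,150]
D=lambda p:np.array(p,float)/2.6+[200,120]
def fit(name,loc,ps,pd,x0):
    loc=np.array(loc,float)
    W=lambda v:np.c_[v[0]+np.cos(v[2])*loc[:,0]-np.sin(v[2])*loc[:,1],v[1]+np.sin(v[2])*loc[:,0]+np.cos(v[2])*loc[:,1],loc[:,2]]
    f=lambda v:np.r_[(proj(cs,W(v))-S(ps)).ravel(),(proj(cd,W(v))-D(pd)).ravel()]
    r=least_squares(f,x0,x_scale=[100,100,1]); print(name,r.x.round(4),np.round(r.fun,1))
    return r.x
# rack corners order: front-left(+y), back-left, back-right, front-right
p=on_z(cs,S((446,101)),109);q=on_z(cs,S((663,211)),109);b=on_z(cs,S((545,22)),109);br=on_z(cs,S((754,118)),109)
print(p,q,b,np.linalg.norm(p-q),np.linalg.norm(p-b))
d=p-q; yaw=np.arctan2(-d[0],d[1]); m=(p+q+b+br)/4
L=[(-85,132,109),(83,132,109),(83,-132,109),(-85,-132,109)]
fit("rack",L,[(446,101),(545,22),(754,118),(663,211)],[(411,335),(378,497),(30,447),(95,294)],[m[0],m[1],yaw])
# case: corners handle-side near robot (180,240), hinge near robot (62,315), hinge far(233,498), handle far(357,402)
A=[S(x) for x in[(180,240),(62,315),(233,498),(357,402)]]
P=[on_z(cs,a,88) for a in A]; print(np.round(P,0))
m=sum(P)/4; dx=(P[1]-P[0]); yaw=np.arctan2(dx[1],dx[0])
# y = z cross x ; find sign
y=np.array([-np.sin(yaw),np.cos(yaw)]); sg=np.sign(y@(P[0]-P[3])[:2]); print("sg",sg)
L=[(-62,126*sg,88),(62,126*sg,88),(62,-126*sg,88),(-62,-126*sg,88)]
v=fit("case",L,[(180,240),(62,315),(233,498),(357,402)],[(559,80),(0,0),(0,0),(283,107)] if 0 else [(530,150),(559,80),(318,40),(283,107)],[m[0],m[1],yaw])
print("handle",on_z(cs,S((262,254)),84),on_z(cs,S((343,325)),84))
c,s=np.cos(v[2]),np.sin(v[2]);print("pred handle",v[0]-102*c,v[1]-102*s)
for n,u,z in(("glue",(370,378),5),):print(n,on_z(cs,u,z))
print("blank",on_z(cs,(324,150),60),"tin",on_z(cs,(445,195),50))
for u in((302,232),(323,243),(345,257)): print(on_z(cs,u,48))
```

```text
[439.67415255 117.93315075 109.        ] [695.05077872 139.24469342 109.        ] [424.03676134 287.69858022 109.        ] 256.26432261738125 170.48410204240068
rack [558.2832 216.0089   1.6467] [-1.  -2.  -0.9 -0.8  1.  -1.1  1.1 -0.2  0.8 -0.1  0.3 -0.3 -1.  -1.8
 -0.7 -0.9]
[[ 380. -170.   88.]
 [ 378. -292.   88.]
 [ 629. -298.   88.]
 [ 633. -178.   88.]]
sg -1.0
case [ 504.3556 -233.8712   -1.5976] [ 0.5 -0.5 -0.4 -0.4 -1.   0.3  0.5 -1.2  2.1  0.5 -0.3 -0.6 -1.2 -1.3
 -2.1 -0.9]
handle [ 446.94816821 -127.55699627   84.        ] [ 563.3423532  -131.67555796   84.        ]
pred handle 507.09273670542774 -131.90788591253772
glue [807.34988345 -72.7337373    5.        ]
blank [312.03754306 341.60245799  60.        ] tin [647.62465445 408.11158736  50.        ]
[481.65846588  85.47799876  48.        ]
[539.92480343  91.56693234  48.        ]
[602.81678197  92.17847822  48.        ]
```

Stick1, stick2 and stick3 are present and stick0 is absent. The two views agree on the poses of the rack and case, so I'll go to the lid handle.

>>> arm_command:
  steps: [0,0,0,-0.17,0,0,0,-0.169,0.0167,0.0392,0.0015,0,0.0167,0.0392,0.0015,0,0.0167,0.0392,0.0015,0,0.0167,0.0392,0.0015,0,0.0167,0.0392,0.0015,0,0.0167,0.0392,0.0015,0,0.0167,0.0392,0.0015,0,0.0167,0.0392,0.0015,0,0.0167,0.0392,0.0015,0,0.0167,0.0392,0.0015,0,0.0167,0.0392,0.0015,0,0.0167,0.0392,0.0015,0,0.0167,0.0392,0.0015,0,0.0167,0.0392,0.0015,0,0.0167,0.0392,0.0015,0,0.0167,0.0392,0.0015,0,0.0167,0.0392,0.0015,0,0.0167,0.0392,0.0015,0]
  grip: 0.06

```text
clock: 2.6
position: [505.2, -131.1, 203.9]
ee_rot: [1.0, -0.013, -0.0, -0.0]
contact_force: [0.3, 0.6, -0.8]
gripper_width: 60.1
grasp_force: 0.0
```

```bash
cat >> h.py <<'E'
def st():
    s=read_state(); r=R.from_quat(s["ee_rot"]).as_matrix(); az=np.degrees(np.arctan2(r[1,0],r[0,0]))
    print("t",round(s["clock"],2),"tcp",s["position"].round(1),"az",round(az,2),"F",s["contact_force"].round(1),"w",round(s["gripper_width"],1),"gf",round(s["grasp_force"],1),"j",s["joints"].round(2)); return s
def tool(d,az):
    a=np.radians(az); x=np.array([np.cos(a),np.sin(a)]); y=np.array([np.sin(a),-np.cos(a)])
    return np.round([d[0]*x[0]+d[1]*x[1],d[0]*y[0]+d[1]*y[1]],1)
E
python3 - <<'E'
from h import *
st(); c=get_calibration("wrist"); im=get_image("wrist"); cv2.imwrite("pics/w1.png",im[:,:,::-1]); print(c["camera_matrix"][0,0],c["cam_to_world"].round(2))
E
```

```text
t 2.6 tcp [ 505.2 -131.1  203.9] az -1.55 F [ 0.3  0.6 -0.8] w 60.1 gf 0.0 j [ 0.06  0.23 -0.28 -0.   -1.05  1.49]
399.58026275861016 [[-3.0000e-02 -9.5000e-01 -3.0000e-01  5.8228e+02]
 [-1.0000e+00  3.0000e-02  1.0000e-02 -1.3423e+02]
 [-0.0000e+00  3.0000e-01 -9.5000e-01  3.4685e+02]
 [ 0.0000e+00  0.0000e+00  0.0000e+00  1.0000e+00]]
```

View pics/w1.png

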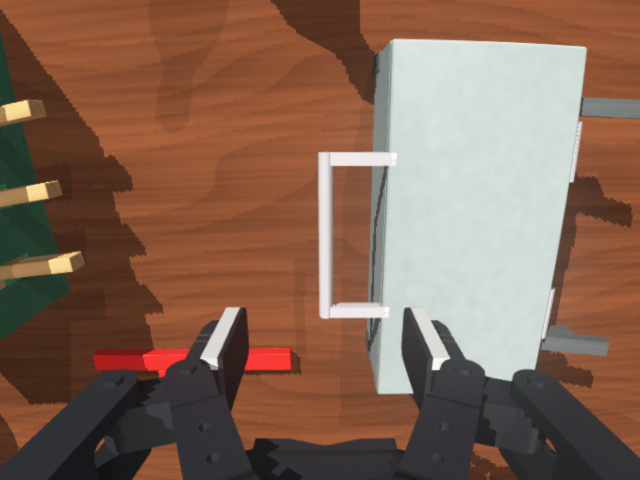

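The wrist view shows the handle bar upright from (325,155) to (325,315), with its centre at about (325,236). The lid lies to the right of it.

Run:
```python
from h import *
c=get_calibration("wrist")
for u in((325,155),(324.5,236),(324.5,315)): print(on_z(c,u,86).round(1))
print(on_z(c,(393,40),88),on_z(c,(586,47),88))
p=on_z(c,(324.5,236),86); print(tool(p[:2]-[505.2,-131.1],-1.55))
```

```text
[ 563.3 -137.4   86. ]
[ 509.4 -135.5   86. ]
[ 450.  -133.7   86. ]
[ 630.59701593 -179.98223294   88.        ] [ 627.91853494 -301.9240719    88.        ]
[4.3 4.3]
```

>>> arm_command:
  steps: [0.0015,0.003,0.018,0,0,0,0.02,0,0,0,0.02,0,0,0,0.02,0,0,0,0.02,0,0,0,0.02,0,0,0,0.018,0,0,0,0,0]
  grip: 0.028

```text
clock: 3.65
position: [505.2, -132.8, 66.9]
ee_rot: [1.0, -0.014, -0.002, 0.0]
contact_force: [0.5, -0.6, 0.6]
gripper_width: 27.8
grasp_force: 0.0
```

>>> arm_command:
  steps: [0,0,0,0,0,0,0,0,0,0,0,0,0,0,0,0]
  grip: 0.0

```text
clock: 4.15
position: [507.0, -131.8, 69.0]
ee_rot: [1.0, -0.013, 0.001, -0.001]
contact_force: [-0.3, 5.7, -1.6]
gripper_width: 8.0
grasp_force: 58.5
```

Run:
```python
from h import *
st()
# arc increments per row in tool axes: tool y ~ away (-y world), z down
r=164; th0=np.radians(1.4)
n=24; th=np.linspace(th0,th0+np.radians(164),n+1)
p=np.c_[-r*np.cos(th),-r*np.sin(th)]; d=np.diff(p,axis=0)
# along tool y from hinge: position = -r cos
print(np.round(d/1000,4).tolist())
```

```text
t 4.15 tcp [ 507.  -131.8   69. ] az -1.54 F [-0.3  5.7 -1.6] w 8.0 gf 58.5 j [ 0.05  0.4  -0.45 -0.   -0.73  1.49]
[[0.0016, -0.0195], [0.0039, -0.0191], [0.0062, -0.0185], [0.0084, -0.0177], [0.0104, -0.0166], [0.0123, -0.0152], [0.014, -0.0136], [0.0155, -0.0119], [0.0168, -0.0099], [0.0179, -0.0079], [0.0187, -0.0057], [0.0192, -0.0034], [0.0195, -0.0011], [0.0195, 0.0012], [0.0192, 0.0036], [0.0187, 0.0058], [0.0178, 0.008], [0.0168, 0.0101], [0.0154, 0.012], [0.0139, 0.0137], [0.0122, 0.0153], [0.0103, 0.0166], [0.0082, 0.0177], [0.006, 0.0186]]
```

>>> arm_command:
  steps: [0,0.0016,-0.0195,0,0,0.0039,-0.0191,0,0,0.0062,-0.0185,0,0,0.0084,-0.0177,0,0,0.0104,-0.0166,0,0,0.0123,-0.0152,0,0,0.014,-0.0136,0,0,0.0155,-0.0119,0,0,0.0168,-0.0099,0,0,0.0179,-0.0079,0]

```text
clock: 5.4
position: [504.3, -239.2, 222.0]
ee_rot: [1.0, -0.013, 0.002, -0.0]
contact_force: [-1.1, 4.9, 5.1]
gripper_width: 8.2
grasp_force: 42.7
```

Run:
```python
from h import *
st()
```

```text
t 5.4 tcp [ 504.3 -239.2  222. ] az -1.46 F [-1.1  4.9  5.1] w 8.2 gf 42.7 j [-0.15  0.28 -0.18 -0.   -1.11  1.7 ]
```

Forces are low, so I'll finish the arc.

>>> arm_command:
  steps: [0,0.0187,-0.0057,0,0,0.0192,-0.0034,0,0,0.0195,-0.0011,0,0,0.0195,0.0012,0,0,0.0192,0.0036,0,0,0.0187,0.0058,0,0,0.0178,0.008,0,0,0.0168,0.0101,0,0,0.0154,0.012,0,0,0.0139,0.0137,0,0,0.0122,0.0153,0,0,0.0103,0.0166,0,0,0.0082,0.0177,0,0,0.003,0.009,0,0,0,0,0]

```text
clock: 7.28
position: [498.8, -452.7, 113.3]
ee_rot: [1.0, -0.013, 0.0, 0.0]
contact_force: [5.3, -2.3, 0.4]
gripper_width: 7.2
grasp_force: 63.5
```

>>> arm_command:
  steps: [0,0,0,0,0,0,0,0,0,0,0,0]
  grip: 0.028

```text
clock: 7.65
position: [496.9, -451.8, 114.7]
ee_rot: [1.0, -0.014, -0.001, -0.001]
contact_force: [-0.6, -0.3, -0.0]
gripper_width: 28.1
grasp_force: 0.0
```

>>> arm_command:
  steps: [0,0,-0.03,0,0,0,-0.03,0,0,0,-0.03,0,0,0,-0.03,0,0,-0.03,-0.02,0,0,-0.05,0,0,0,-0.05,0,0]
  grip: 0.028

```text
clock: 8.52
position: [500.8, -320.9, 255.5]
ee_rot: [1.0, -0.014, -0.0, -0.0]
contact_force: [0.8, 1.0, -0.4]
gripper_width: 28.0
grasp_force: 0.0
```

Run:
```python
from h import *
s=st()
im=get_image("scene"); cv2.imwrite("pics/scene1.png",im[:,:,::-1])
# targets: sticks in rack frame -> world
v=[558.28,216.0,1.6467];c,sn=np.cos(v[2]),np.sin(v[2])
for k,y in((1,-30),(2,30),(3,90)):
    for x in(-135,-128): print(k,x,round(v[0]+c*x-sn*y,1),round(v[1]+sn*x+c*y,1))
```

```text
t 8.53 tcp [ 500.8 -320.9  255.5] az -1.59 F [ 0.8  1.  -0.4] w 28.0 gf 0.0 j [-0.3   0.32 -0.03 -0.   -1.22  1.84]
1 -135 598.4 83.7
1 -128 597.9 90.6
2 -135 538.6 79.1
2 -128 538.1 86.1
3 -135 478.8 74.6
3 -128 478.2 81.5
```

View pics/scene1.png

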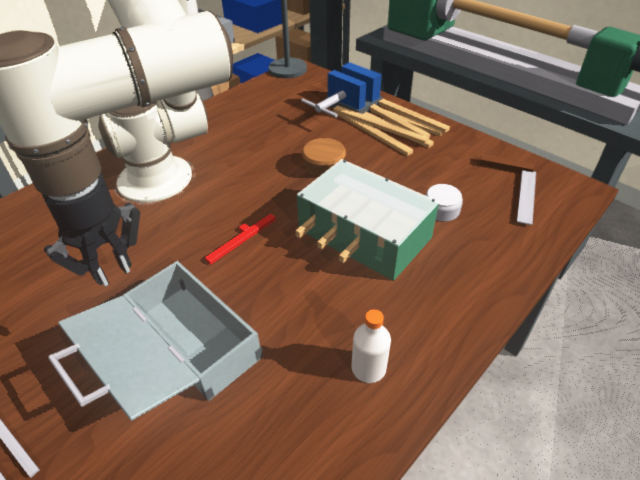

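Scene view: the lid lies fully back on its brackets, with the handle at (78,375). The sticks are unmoved at (302,230), (325,242) and (346,256). Moving on to the rack.

>>> arm_command:
  steps: [0,0,0,0.1834,0,0,0,0.1834,0,0,0,0.1834,0,0,0,0.1834,0,0,0,0.1834,0,0,0,0.1834,0,0,0,0.1834,0,0,0,0.1834,-0.0377,-0.0068,0.0025,0,-0.0377,-0.0068,0.0025,0,-0.0377,-0.0068,0.0025,0,-0.0377,-0.0068,0.0025,0,-0.0377,-0.0068,0.0025,0,-0.0377,-0.0068,0.0025,0,-0.0377,-0.0068,0.0025,0,-0.0377,-0.0068,0.0025,0,-0.0377,-0.0068,0.0025,0,-0.0377,-0.0068,0.0025,0]
  grip: 0.04

```text
clock: 10.82
position: [539.9, 59.9, 230.3]
ee_rot: [0.734, -0.679, -0.0, 0.0]
contact_force: [0.3, 0.3, 0.9]
gripper_width: 40.2
grasp_force: 0.0
```

Run:
```python
from h import *
st(); im=get_image("wrist"); cv2.imwrite("pics/w2.png",im[:,:,::-1])
```

```text
t 10.82 tcp [539.9  59.9 230.3] az -85.6 F [0.3 0.3 0.9] w 40.2 gf 0.0 j [ 0.41  0.25 -0.19  0.   -1.13 -0.33]
```

View pics/w2.png

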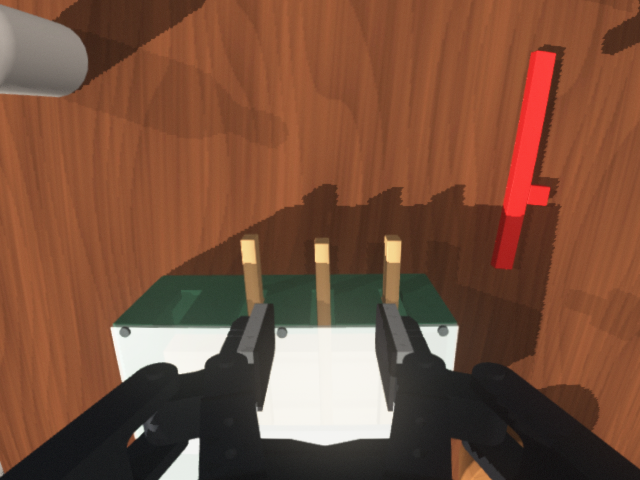

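The wrist view shows three stick front ends: stick1 at (250,262), stick2 at (322,262) and stick3 at (393,262), reading the top front edge at z=58.

Run:
```python
from h import *
c=get_calibration("wrist")
for u in((250,262),(322,262),(393,262)):
    p=on_z(c,u,58); print(p.round(1), "lower edge",on_z(c,(u[0],237),40).round(1),"shift to 8mm behind front:",tool(p[:2]+[-.0758*8,.997*8]-[539.9,59.9],-85.6))
for u in((115,327),(458,325)): print(on_z(c,u,109))
```

```text
[600.8 103.4  58. ] lower edge [604.4  87.   40. ] shift to 8mm behind front: [-46.7 -64. ]
[540.5  98.5  58. ] lower edge [542.  82.  40.] shift to 8mm behind front: [-46.4  -3.6]
[481.2  93.7  58. ] lower edge [480.5  77.   40. ] shift to 8mm behind front: [-46.2  55.9]
[694.97349889 145.74413967 109.        ]
[436.27158541 122.11756701 109.        ]
```

>>> arm_command:
  steps: [-0.01,-0.021,0.01,0,-0.01,-0.021,0.01,0,-0.01,-0.021,0.01,0,0,0,0.03,0,0,0,0.03,0,0,0,0.03,0,0,0,0.03,0,0,0,0.025,0,0,0,0.013,0,0,0,0,0]
  grip: 0.03

```text
clock: 12.12
position: [600.4, 93.3, 41.7]
ee_rot: [0.734, -0.679, -0.0, 0.001]
contact_force: [-0.4, -0.4, 1.2]
gripper_width: 29.6
grasp_force: 0.0
```

Run:
```python
from h import *
st(); im=get_image("wrist"); cv2.imwrite("pics/w3.png",im[:,:,::-1])
```

```text
t 12.12 tcp [600.4  93.3  41.7] az -85.6 F [-0.4 -0.4  1.2] w 29.6 gf 0.0 j [ 0.42  0.55 -0.26  0.   -0.77 -0.34]
```

View pics/w3.png

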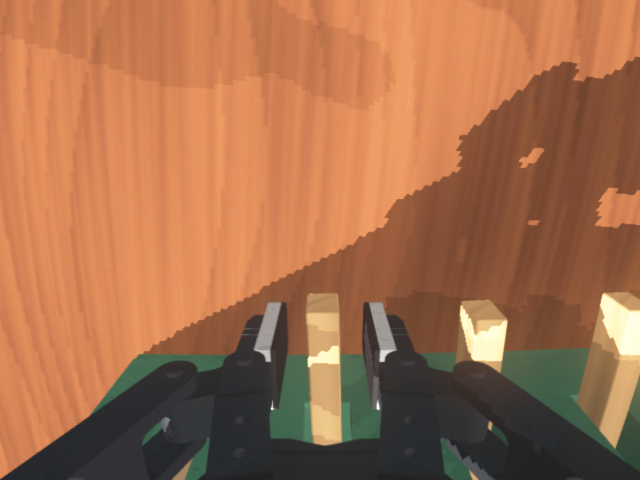

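The stick is centred between the fingers, with its front end at (323,295) just past the pads. Closing.

>>> arm_command:
  steps: [0,0,0,0,0,0,0,0,0,0,0,0,0,0,0,0]
  grip: 0.0

```text
clock: 12.68
position: [601.7, 93.9, 43.5]
ee_rot: [0.734, -0.679, 0.001, -0.001]
contact_force: [-0.1, -1.2, 5.0]
gripper_width: 10.1
grasp_force: 63.1
```

Run:
```python
from h import *
st()
# path of grasp point (local: 188 from rear, 9 up from bottom) for tilt 0..15 about rear bottom at tcp rack frame
for t in np.radians([0,3,6,9,12,14.5]):
    c,s=np.cos(t),np.sin(t); print(np.degrees(t).round(1), (-188*c+9*s+188).round(1),(188*s+9*c-9).round(1))
```

```text
t 12.68 tcp [601.7  93.9  43.5] az -85.58 F [-0.1 -1.2  5. ] w 10.1 gf 63.1 j [ 0.42  0.55 -0.25  0.   -0.77 -0.34]
0.0 0.0 0.0
3.0 0.7 9.8
6.0 2.0 19.6
9.0 3.7 29.3
12.0 6.0 38.9
14.5 8.2 46.8
```

>>> arm_command:
  steps: [-0.0005,0,-0.0085,0,-0.001,0,-0.0085,0,-0.001,0,-0.0085,0,-0.0015,0,-0.0085,0,-0.002,0,-0.008,0,-0.002,0,-0.007,0,0,0,0,0]

```text
clock: 13.55
position: [600.3, 101.9, 92.1]
ee_rot: [0.734, -0.679, 0.0, -0.0]
contact_force: [-1.6, -2.0, -2.8]
gripper_width: 9.9
grasp_force: 60.9
```

Run:
```python
from h import *
st(); im=get_image("scene"); cv2.imwrite("pics/s3.png",cv2.resize(im[150:310,240:480,::-1],None,fx=3,fy=3,interpolation=cv2.INTER_CUBIC))
```

```text
t 13.55 tcp [600.3 101.9  92.1] az -85.57 F [-1.6 -2.  -2.8] w 9.9 gf 60.9 j [ 0.43  0.49 -0.21  0.   -0.87 -0.36]
```

View pics/s3.png

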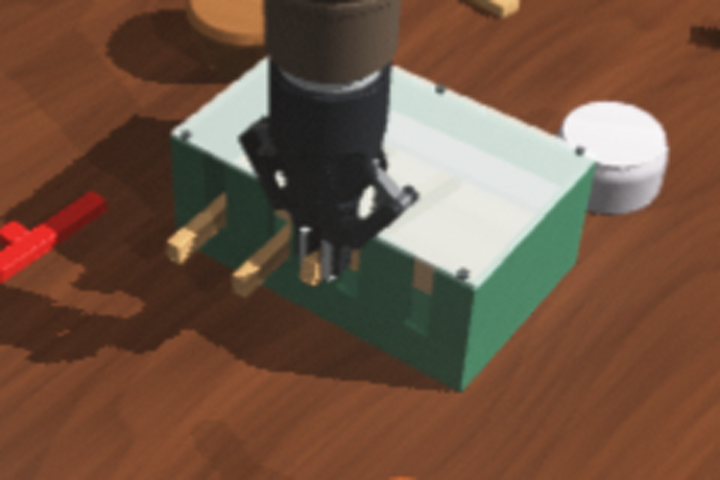

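Held and tilted, with the front end at (312,268) in the crop and the force small. I'll draw it out.

>>> arm_command:
  steps: [0.0097,0,-0.0024,0,0.0097,0,-0.0024,0,0.0097,0,-0.0024,0,0.0097,0,-0.0024,0,0.0097,0,-0.0024,0,0.0097,0,-0.0024,0,0,0,0,0]

```text
clock: 14.48
position: [604.9, 42.9, 106.1]
ee_rot: [0.733, -0.68, 0.0, -0.0]
contact_force: [-0.3, 0.0, -0.8]
gripper_width: 10.2
grasp_force: 61.1
```

>>> arm_command:
  steps: [0.0145,0,-0.0036,0,0.0145,0,-0.0036,0,0.0145,0,-0.0036,0,0.0145,0,-0.0036,0,0.0145,0,-0.0036,0,0.0145,0,-0.0036,0,0.0145,0,-0.0036,0,0.0145,0,-0.0036,0,0,0,-0.018,0,0,0,-0.018,0,0,0,-0.018,0,0,0,-0.018,0,0,0,0,-0.1834,0,0,0,-0.1834,0,0,0,-0.1834,0,0,0,-0.1834,0,0,0,-0.1834,0,0,0,-0.1834,0,0,0,-0.1834,0,0,0,-0.1834]

```text
clock: 16.98
position: [613.6, -72.4, 206.7]
ee_rot: [1.0, -0.01, 0.0, -0.0]
contact_force: [-0.6, 0.3, -0.9]
gripper_width: 10.2
grasp_force: 61.1
```

Run:
```python
from h import *
s=st(); print(tool(np.array([597.3,-266.4])-s["position"][:2],-1.55)); im=get_image("side"); a=get_image("scene"); cv2.imwrite("pics/s4.png",np.hstack([cv2.resize(im[90:330,150:470,::-1],(400,300)),cv2.resize(a[150:410,95:440,::-1],(398,300))]))
```

```text
t 16.98 tcp [613.6 -72.4 206.7] az -1.19 F [-0.6  0.3 -0.9] w 10.2 gf 61.1 j [ 0.14  0.39 -0.05 -0.   -1.13  1.41]
[-11.1 194.3]
```

View pics/s4.png

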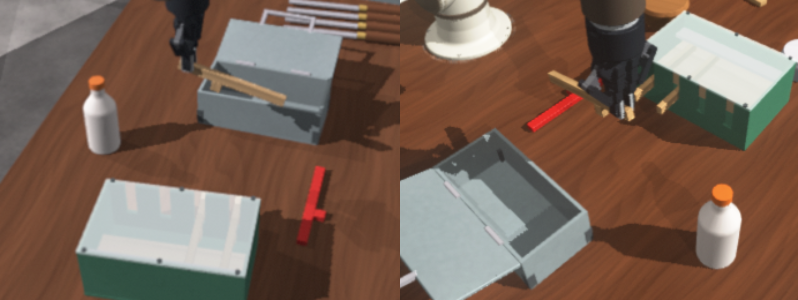

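Both views show the stick held tilted, front end up. I'll carry it over and lay it in.

>>> arm_command:
  steps: [-0.0022,0.0382,0,0,-0.0022,0.0382,0,0,-0.0022,0.0382,0,0,-0.0022,0.0382,0,0,-0.0022,0.0382,0,-0.002,0,0,0.025,0,0,0,0.025,0,0,0,0.025,0,0,0,0.025,0,0,0,0.025,0,0,0,0.015,0,0,0,0.012,0,0,0,0,0]

```text
clock: 18.7
position: [597.2, -262.7, 54.0]
ee_rot: [1.0, -0.013, -0.001, -0.0]
contact_force: [0.6, 0.1, 0.0]
gripper_width: 10.2
grasp_force: 61.1
```

>>> arm_command:
  steps: [0,0,0,0,0,0,0,0,0,0,0,0]
  grip: 0.018

```text
clock: 19.08
position: [597.9, -262.7, 55.4]
ee_rot: [1.0, -0.012, 0.001, 0.0]
contact_force: [-0.7, 0.6, -0.3]
gripper_width: 18.2
grasp_force: 0.0
```

>>> arm_command:
  steps: [0,0,-0.015,0,0,0,-0.03,0,0,0,-0.04,0,0,0,-0.04,0,0,0,-0.025,0]
  grip: 0.018

```text
clock: 19.7
position: [598.3, -263.0, 208.8]
ee_rot: [1.0, -0.012, 0.002, 0.001]
contact_force: [0.8, -0.3, -1.0]
gripper_width: 17.9
grasp_force: 0.0
```

Run:
```python
from h import *
s=st(); im=get_image("side"); a=get_image("scene"); cv2.imwrite("pics/s5.png",np.hstack([cv2.resize(im[90:330,150:470,::-1],(400,300)),cv2.resize(a[150:410,95:440,::-1],(398,300))]))
print(tool(np.array([540.5,40])-s["position"][:2],-85.6))
```

```text
t 19.7 tcp [ 598.3 -263.   208.8] az -1.4 F [ 0.8 -0.3 -1. ] w 17.9 gf 0.0 j [-0.17  0.45  0.05  0.   -1.17  1.71]
[-306.5   34.4]
```

View pics/s5.png

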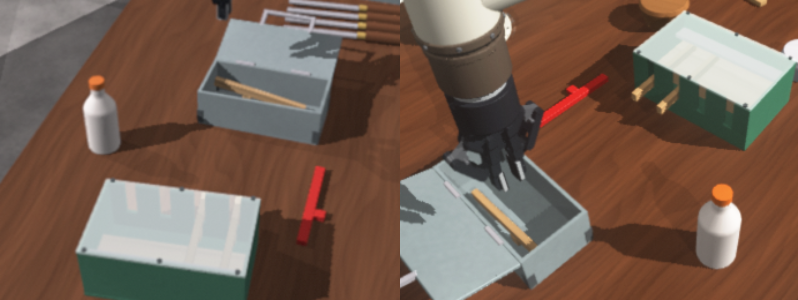

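Stick1 lies in the case: the side crop shows it at (260,93) and the scene crop at (503,215). Stick2 and stick3 are still in place at (668,100) and (643,88). Now stick2.

>>> arm_command:
  steps: [0,0,0,0.1837,0,0,0,0.1837,0,0,0,0.1837,0,0,0,0.1837,0,0,0,0.1837,0,0,0,0.1837,0,0,0,0.1837,0,0,0,0.1837,-0.0355,0.003,0,0,-0.0355,0.003,0,0,-0.0355,0.003,0,0,-0.0355,0.003,0,0,-0.0355,0.003,0,0,-0.0355,0.003,0,0,-0.0355,0.003,0,0,-0.0355,0.003,0,0,-0.0355,0.003,0,0,-0.0355,0.003,0,0,0,0,0,0]
  grip: 0.03

```text
clock: 22.18
position: [539.9, 90.8, 204.4]
ee_rot: [0.735, -0.678, -0.0, 0.0]
contact_force: [0.2, -0.5, 0.4]
gripper_width: 30.3
grasp_force: 0.0
```

Run:
```python
from h import *
s=st(); print(tool(np.array([541.3,89])-s["position"][:2],-85.6))
im=get_image("wrist"); cv2.imwrite("pics/w6.png",im[:,:,::-1])
```

```text
t 22.18 tcp [539.9  90.8 204.4] az -85.44 F [ 0.2 -0.5  0.4] w 30.3 gf 0.0 j [ 0.46  0.28 -0.22 -0.   -1.07 -0.38]
[ 1.9 -1.3]
```

View pics/w6.png

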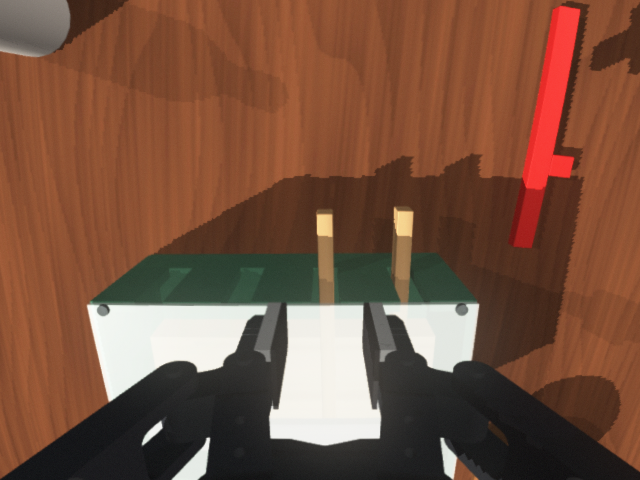

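The wrist view shows stick2 at (325,215) in line with the fingers, and stick3 at (403,215) undisturbed.

>>> arm_command:
  steps: [0.002,-0.001,0.03,0.003,0,0,0.03,0,0,0,0.03,0,0,0,0.03,0,0,0,0.025,0,0,0,0.016,0,0,0,0,0]
  grip: 0.03

```text
clock: 23.1
position: [541.1, 86.2, 42.6]
ee_rot: [0.732, -0.681, -0.0, 0.001]
contact_force: [-0.3, -0.4, 0.1]
gripper_width: 29.9
grasp_force: 0.0
```

>>> arm_command:
  steps: [0,0,0,0,0,0,0,0,0,0,0,0,0,0,0,0]
  grip: 0.0

```text
clock: 23.6
position: [542.4, 87.3, 44.5]
ee_rot: [0.733, -0.681, 0.001, -0.001]
contact_force: [0.5, -0.6, 2.3]
gripper_width: 10.1
grasp_force: 62.3
```

>>> arm_command:
  steps: [-0.0005,0,-0.0085,0,-0.001,0,-0.0085,0,-0.001,0,-0.0085,0,-0.0015,0,-0.0085,0,-0.002,0,-0.008,0,-0.002,0,-0.007,0,0,0,0,0]

```text
clock: 24.48
position: [541.0, 95.2, 93.2]
ee_rot: [0.733, -0.681, 0.0, -0.0]
contact_force: [-1.2, -1.5, -2.5]
gripper_width: 10.4
grasp_force: 62.7
```

>>> arm_command:
  steps: [0.0097,0,-0.0024,0,0.0097,0,-0.0024,0,0.0097,0,-0.0024,0,0.0097,0,-0.0024,0,0.0097,0,-0.0024,0,0.0097,0,-0.0024,0,0,0,0,0]

```text
clock: 25.35
position: [545.5, 36.4, 107.3]
ee_rot: [0.732, -0.681, 0.0, -0.0]
contact_force: [0.0, 0.6, -0.5]
gripper_width: 10.2
grasp_force: 63.0
```

>>> arm_command:
  steps: [0.0145,0,-0.0036,0,0.0145,0,-0.0036,0,0.0145,0,-0.0036,0,0.0145,0,-0.0036,0,0.0145,0,-0.0036,0,0.0145,0,-0.0036,0,0.0145,0,-0.0036,0,0.0145,0,-0.0036,0,0,0,-0.018,0,0,0,-0.018,0,0,0,-0.018,0,0,0,-0.018,0,0,0,0,-0.1835,0,0,0,-0.1835,0,0,0,-0.1835,0,0,0,-0.1835,0,0,0,-0.1835,0,0,0,-0.1835,0,0,0,-0.1835,0,0,0,-0.1835]

```text
clock: 27.85
position: [553.8, -79.1, 207.9]
ee_rot: [1.0, -0.012, 0.0, -0.0]
contact_force: [0.6, -0.0, -0.6]
gripper_width: 10.1
grasp_force: 63.0
```

Run:
```python
from h import *
s=st(); print(tool(np.array([597.3,-209.4])-s["position"][:2],-1.4))
im=get_image("side"); h=cv2.cvtColor(im,cv2.COLOR_RGB2HSV); cv2.imwrite("pics/x.png",im[:,:,::-1])
m=cv2.inRange(h,(8,70,130),(28,190,255))
n,l,stt,ce=cv2.connectedComponentsWithStats(m)
for i in range(1,n):
    if stt[i,4]>60 and 150<ce[i,0]<470 and 90<ce[i,1]<330: print(stt[i],ce[i].round())
```

```text
t 27.85 tcp [553.8 -79.1 207.9] az -1.34 F [ 0.6 -0.  -0.6] w 10.1 gf 63.0 j [ 0.15  0.29 -0.19 -0.   -1.09  1.4 ]
[ 46.6 129.2]
[ 330  147   78   31 1066] [367. 163.]
[220 150  14  13 125] [226. 155.]
```

>>> arm_command:
  steps: [0.0116,0.0323,0,0,0.0116,0.0323,0,0,0.0116,0.0323,0,0,0.0116,0.0323,0,0.003,0,0,0,0,0,0,0.025,0,0,0,0.025,0,0,0,0.025,0,0,0,0.025,0,0,0,0.025,0,0,0,0.015,0,0,0,0.012,0,0,0,0,0]

```text
clock: 29.52
position: [596.1, -208.9, 55.2]
ee_rot: [1.0, -0.016, -0.001, -0.0]
contact_force: [0.3, -0.4, 0.9]
gripper_width: 10.3
grasp_force: 63.0
```

>>> arm_command:
  steps: [0,0,0,0,0,0,0,0,0,0,0,0]
  grip: 0.018

```text
clock: 29.9
position: [596.7, -209.2, 56.5]
ee_rot: [1.0, -0.016, 0.001, 0.0]
contact_force: [0.2, 0.1, -0.1]
gripper_width: 17.7
grasp_force: 0.0
```

>>> arm_command:
  steps: [0,0,-0.015,0,0,0,-0.03,0,0,0,-0.04,0,0,0,-0.04,0,0,0,-0.025,0]
  grip: 0.018

```text
clock: 30.52
position: [597.2, -209.4, 209.9]
ee_rot: [1.0, -0.016, 0.002, 0.001]
contact_force: [0.5, 0.4, -0.2]
gripper_width: 17.8
grasp_force: 0.0
```

Run:
```python
from h import *
s=st(); im=get_image("side"); a=get_image("scene"); cv2.imwrite("pics/s7.png",np.hstack([cv2.resize(im[90:330,150:470,::-1],(400,300)),cv2.resize(a[150:410,95:440,::-1],(398,300))]))
print("stick3 shift",tool(np.array([482.5,83.5])-s["position"][:2],-85.6))
```

```text
t 30.52 tcp [ 597.2 -209.4  209.9] az -1.84 F [ 0.5  0.4 -0.2] w 17.8 gf 0.0 j [-0.08  0.41 -0.01  0.   -1.15  1.62]
stick3 shift [-300.8   91.9]
```

View pics/s7.png

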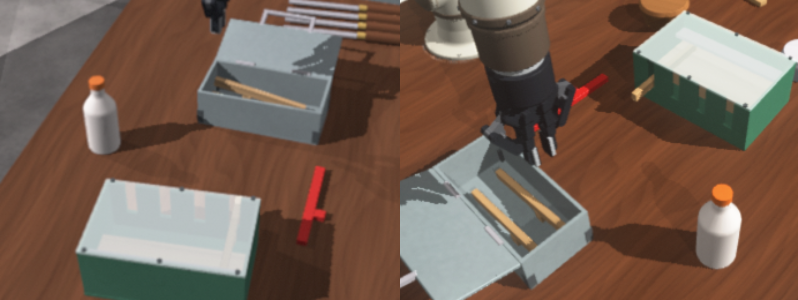

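Stick2 is in the case, at (528,198) in the scene crop beside stick1 at (503,217). The lid is still back, and stick3 is in its slot at (643,88). Now stick3.

>>> arm_command:
  steps: [0,0,0,0.1827,0,0,0,0.1827,0,0,0,0.1827,0,0,0,0.1827,0,0,0,0.1827,0,0,0,0.1827,0,0,0,0.1827,0,0,0,0.1827,-0.0334,0.0102,0,0,-0.0334,0.0102,0,0,-0.0334,0.0102,0,0,-0.0334,0.0102,0,0,-0.0334,0.0102,0,0,-0.0334,0.0102,0,0,-0.0334,0.0102,0,0,-0.0334,0.0102,0,0,-0.0334,0.0102,0,0,0,0,0,0]
  grip: 0.03

```text
clock: 32.88
position: [480.9, 84.9, 205.8]
ee_rot: [0.735, -0.678, -0.0, 0.0]
contact_force: [1.2, 0.3, 0.2]
gripper_width: 30.1
grasp_force: 0.0
```

Run:
```python
from h import *
s=st(); print(tool(np.array([482.5,83.5])-s["position"][:2],-85.6))
im=get_image("wrist"); cv2.imwrite("pics/w8.png",im[:,:,::-1]); c=get_calibration("wrist")
m=cv2.inRange(cv2.cvtColor(im,cv2.COLOR_RGB2HSV),(15,60,190),(28,190,255))
n,l,stt,ce=cv2.connectedComponentsWithStats(m)
for i in range(1,n):
    if stt[i,4]>60: print(stt[i],ce[i].round(),on_z(c,(ce[i][0],stt[i,1]),40).round(1))
c=get_calibration("scene"); C=np.array([504.36,-233.87]);v=-1.5976;Rm=np.array([[np.cos(v),np.sin(v)],[-np.sin(v),np.cos(v)]])
for u in((97,172),(160,222),(75,192),(130,243)): print("case frame",(Rm@(on_z(c,(u[0]*.867+95,u[1]*.867+150),40)[:2]-C)).round())
```

```text
t 32.88 tcp [480.9  84.9 205.8] az -85.42 F [1.2 0.3 0.2] w 30.1 gf 0.0 j [ 0.51  0.17 -0.36 -0.   -1.04 -0.43]
[ 1.5 -1.5]
[318 212  15  26 372] [325. 224.] [482.2  75.2  40. ]
case frame [-20. -75.]
case frame [-33.  84.]
case frame [ 31. -66.]
case frame [24. 81.]
```

>>> arm_command:
  steps: [0.001,-0.001,0.03,0.003,0,0,0.03,0,0,0,0.03,0,0,0,0.03,0,0,0,0.025,0,0,0,0.017,0,0,0,0,0]
  grip: 0.03

```text
clock: 33.8
position: [482.1, 81.3, 42.5]
ee_rot: [0.732, -0.681, -0.001, 0.002]
contact_force: [0.4, -0.3, 0.4]
gripper_width: 29.8
grasp_force: 0.0
```

>>> arm_command:
  steps: [0,0,0,0,0,0,0,0,0,0,0,0,0,0,0,0]
  grip: 0.0

```text
clock: 34.3
position: [483.4, 82.7, 44.5]
ee_rot: [0.733, -0.68, 0.0, -0.001]
contact_force: [1.0, -1.3, 2.5]
gripper_width: 10.2
grasp_force: 62.6
```

>>> arm_command:
  steps: [-0.0005,0,-0.0085,0,-0.001,0,-0.0085,0,-0.001,0,-0.0085,0,-0.0015,0,-0.0085,0,-0.002,0,-0.008,0,-0.002,0,-0.007,0,0,0,0,0]

```text
clock: 35.17
position: [482.7, 90.8, 93.5]
ee_rot: [0.733, -0.68, 0.0, -0.001]
contact_force: [-0.0, -2.2, -2.4]
gripper_width: 9.9
grasp_force: 61.6
```

>>> arm_command:
  steps: [0.0097,0,-0.0024,0,0.0097,0,-0.0024,0,0.0097,0,-0.0024,0,0.0097,0,-0.0024,0,0.0097,0,-0.0024,0,0.0097,0,-0.0024,0,0,0,0,0]

```text
clock: 36.05
position: [486.7, 31.9, 107.5]
ee_rot: [0.732, -0.681, 0.0, -0.0]
contact_force: [-0.5, 0.1, -0.3]
gripper_width: 10.4
grasp_force: 61.9
```

>>> arm_command:
  steps: [0.0145,0,-0.0036,0,0.0145,0,-0.0036,0,0.0145,0,-0.0036,0,0.0145,0,-0.0036,0,0.0145,0,-0.0036,0,0.0145,0,-0.0036,0,0.0145,0,-0.0036,0,0.0145,0,-0.0036,0,0,0,-0.018,0,0,0,-0.018,0,0,0,-0.018,0,0,0,-0.018,0,0,0,0,-0.1835,0,0,0,-0.1835,0,0,0,-0.1835,0,0,0,-0.1835,0,0,0,-0.1835,0,0,0,-0.1835,0,0,0,-0.1835,0,0,0,-0.1835]

```text
clock: 38.55
position: [495.1, -83.6, 208.1]
ee_rot: [1.0, -0.011, 0.0, -0.0]
contact_force: [-0.0, -0.1, -0.4]
gripper_width: 10.3
grasp_force: 61.8
```

Run:
```python
from h import *
s=st(); print(tool(np.array([597.3,-232.4])-s["position"][:2],-1.5))
im=get_image("side"); h=cv2.cvtColor(im,cv2.COLOR_RGB2HSV)
m=cv2.inRange(h,(8,70,130),(28,190,255))
n,l,stt,ce=cv2.connectedComponentsWithStats(m)
for i in range(1,n):
    if stt[i,4]>60 and 150<ce[i,0]<470 and 90<ce[i,1]<330: print(stt[i],ce[i].round())
```

```text
t 38.55 tcp [495.1 -83.6 208.1] az -1.32 F [-0.  -0.1 -0.4] w 10.3 gf 61.8 j [ 0.16  0.2  -0.32 -0.   -1.05  1.39]
[106.  146.1]
[220 150  14  13 126] [226. 155.]
[ 333  150  101   31 1191] [384. 164.]
```

>>> arm_command:
  steps: [0.0265,0.0365,0,0,0.0265,0.0365,0,0,0.0265,0.0365,0,0,0.0265,0.0365,0,0.003,0,0,0,0,0,0,0.025,0,0,0,0.025,0,0,0,0.025,0,0,0,0.025,0,0,0,0.025,0,0,0,0.015,0,0,0,0.01,0,0,0,0,0]

```text
clock: 40.22
position: [596.6, -232.0, 57.7]
ee_rot: [1.0, -0.016, -0.0, -0.0]
contact_force: [0.1, -0.0, -0.9]
gripper_width: 10.0
grasp_force: 61.9
```

>>> arm_command:
  steps: [0,0,0,0,0,0,0,0,0,0,0,0]
  grip: 0.017

```text
clock: 40.6
position: [597.2, -232.2, 58.7]
ee_rot: [1.0, -0.016, 0.001, 0.0]
contact_force: [-0.4, 0.1, 0.2]
gripper_width: 17.2
grasp_force: 0.0
```

>>> arm_command:
  steps: [0,0,-0.015,0,0,0,-0.03,0,0,0,-0.04,0,0,0,-0.04,0,0,0,-0.025,0,0,-0.05,0,0,0,-0.05,0,0,0,-0.05,0,0]
  grip: 0.017

```text
clock: 41.6
position: [601.7, -81.0, 209.6]
ee_rot: [1.0, -0.016, 0.001, -0.0]
contact_force: [-0.4, 0.5, 1.2]
gripper_width: 17.0
grasp_force: 0.0
```

Run:
```python
from h import *
s=st(); im=get_image("side"); a=get_image("scene"); cv2.imwrite("pics/s9.png",np.hstack([cv2.resize(im[120:220,290:430,::-1],(392,280)),cv2.resize(a[240:410,95:295,::-1],(400,340))[:280]]))
```

```text
t 41.6 tcp [601.7 -81.  209.6] az -1.86 F [-0.4  0.5  1.2] w 17.0 gf 0.0 j [ 0.13  0.37 -0.07  0.   -1.13  1.41]
```

View pics/s9.png

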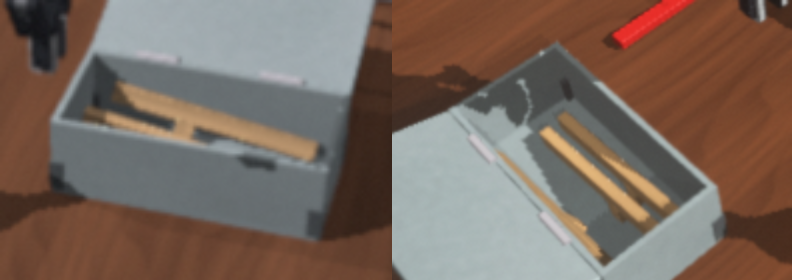

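All three sticks are in the case in both crops. I'll check the heights of the top stick's ends by triangulation: side (404,174) with scene (173,305), and side (330,153) with scene (219,348).

Run:
```python
from h import *
cs,cd=get_calibration("scene"),get_calibration("side")
C=np.array([504.36,-233.87]);v=-1.5976;Rm=np.array([[np.cos(v),np.sin(v)],[-np.sin(v),np.cos(v)]])
S=lambda x,y:((x-392)/2+95,y/2+240); D=lambda x,y:(x/2.8+290,y/2.8+120)
def tri(a,b):
    o1,d1=ray(cs,a);o2,d2=ray(cd,b); A=np.c_[d1,-d2]; t=np.linalg.lstsq(A,o2-o1,rcond=None)[0]
    p,q=o1+t[0]*d1,o2+t[1]*d2; m=(p+q)/2; print("case",(Rm@(m[:2]-C)).round(),"z",m[2].round(),"gap",np.linalg.norm(p-q).round(1))
for a in((548,130),(565,115)): tri(S(*a),D(316,148))
for a in((640,215),(662,203),(600,250)): 
    for b in((115,90),(90,115)): tri(S(*a),D(*b))
# rear ends if at given heights
for u in((500,150),(548,130),(565,115),(600,250),(640,215),(662,203)):
    print(u,[tuple((Rm@(on_z(cs,S(*u),z)[:2]-C)).round()) for z in(15,40,70)])
```

```text
case [  3. -94.] z 38.0 gap 37.5
case [-16. -94.] z 49.0 gap 45.0
case [ 4. 87.] z 73.0 gap 12.7
case [-6. 94.] z 58.0 gap 18.3
case [-13.  89.] z 80.0 gap 26.1
case [-23.  96.] z 66.0 gap 4.3
case [41. 89.] z 53.0 gap 7.1
case [31. 96.] z 39.0 gap 39.1
(500, 150) [(np.float64(39.0), np.float64(-105.0)), (np.float64(44.0), np.float64(-84.0)), (np.float64(50.0), np.float64(-59.0))]
(548, 130) [(np.float64(-10.0), np.float64(-92.0)), (np.float64(-3.0), np.float64(-71.0)), (np.float64(5.0), np.float64(-46.0))]
(565, 115) [(np.float64(-33.0), np.float64(-96.0)), (np.float64(-26.0), np.float64(-75.0)), (np.float64(-16.0), np.float64(-50.0))]
(600, 250) [(np.float64(34.0), np.float64(61.0)), (np.float64(40.0), np.float64(77.0)), (np.float64(46.0), np.float64(96.0))]
(640, 215) [(np.float64(-15.0), np.float64(57.0)), (np.float64(-8.0), np.float64(73.0)), (np.float64(1.0), np.float64(92.0))]
(662, 203) [(np.float64(-37.0), np.float64(61.0)), (np.float64(-30.0), np.float64(77.0)), (np.float64(-21.0), np.float64(96.0))]
```

The heights fit sticks resting on heel and rear end, with front tops around z=58, below the rim and within the walls. Now I'll fetch the handle and shut the lid.

>>> arm_command:
  steps: [0,0,0,-0.006,-0.0093,0.0376,0,0,-0.0093,0.0376,0,0,-0.0093,0.0376,0,0,-0.0093,0.0376,0,0,-0.0093,0.0376,0,0,-0.0093,0.0376,0,0,-0.0093,0.0376,0,0,-0.0093,0.0376,0,0,-0.0093,0.0376,0,0,-0.0093,0.0376,0,0,0,0,0,0]
  grip: 0.028

```text
clock: 43.2
position: [496.7, -459.2, 207.7]
ee_rot: [1.0, -0.016, -0.0, 0.0]
contact_force: [-0.2, 0.2, -0.1]
gripper_width: 28.1
grasp_force: 0.0
```

Run:
```python
from h import *
s=st(); im=get_image("wrist"); c=get_calibration("wrist"); 
g=cv2.cvtColor(im,cv2.COLOR_RGB2GRAY)
# bar rows: scan brightness across some rows, bright runs
for v in(200,235,270):
    b=np.where(g[v]>185)[0]; r=np.split(b,np.where(np.diff(b)>2)[0]+1)
    print(v,[(x[0],x[-1]) for x in r if len(x)>3][:8])
print(proj(c,[[498.4,-455.2,119],[540,-456,119]]).round())
```

```text
t 43.2 tcp [ 496.7 -459.2  207.7] az -1.81 F [-0.2  0.2 -0.1] w 28.1 gf 0.0 j [-0.51  0.49  0.11  0.   -1.2   2.05]
200 [(np.int64(18), np.int64(23)), (np.int64(38), np.int64(49)), (np.int64(85), np.int64(92)), (np.int64(95), np.int64(250)), (np.int64(310), np.int64(321)), (np.int64(451), np.int64(469)), (np.int64(503), np.int64(519)), (np.int64(552), np.int64(568))]
235 [(np.int64(49), np.int64(60)), (np.int64(92), np.int64(98)), (np.int64(101), np.int64(252)), (np.int64(311), np.int64(321)), (np.int64(452), np.int64(469)), (np.int64(502), np.int64(518)), (np.int64(550), np.int64(566)), (np.int64(596), np.int64(611))]
270 [(np.int64(61), np.int64(71)), (np.int64(98), np.int64(104)), (np.int64(107), np.int64(255)), (np.int64(311), np.int64(322)), (np.int64(453), np.int64(469)), (np.int64(501), np.int64(517)), (np.int64(548), np.int64(563)), (np.int64(593), np.int64(608))]
[[319. 251.]
 [318. 183.]]
```

>>> arm_command:
  steps: [0.001,-0.005,0,0.004,0,0,0.03,0,0,0,0.03,0,0,0,0.025,0,0,0,0.02,0,0,0,0,0]
  grip: 0.028

```text
clock: 44.0
position: [499.6, -448.9, 101.6]
ee_rot: [1.0, -0.014, -0.002, -0.001]
contact_force: [-0.2, -0.2, -0.2]
gripper_width: 28.0
grasp_force: 0.0
```

>>> arm_command:
  steps: [0,0,0,0,0,0,0,0,0,0,0,0,0,0,0,0]
  grip: 0.0

```text
clock: 44.5
position: [500.6, -454.4, 106.5]
ee_rot: [1.0, -0.015, 0.002, 0.004]
contact_force: [-3.0, -9.6, -0.4]
gripper_width: 7.8
grasp_force: 58.5
```

Run:
```python
from h import *
st(); r=164
n=24; th=np.linspace(np.radians(166.4),np.radians(2.4),n+1)
d=np.diff(np.c_[-r*np.cos(th),-r*np.sin(th)],axis=0)/1000
print([float(x) for q in d[:12] for x in (0,*q.round(4),0)]);print([float(x) for q in d[12:] for x in (0,*q.round(4),0)])
```

```text
t 44.5 tcp [ 500.6 -454.4  106.5] az -1.68 F [-3.  -9.6 -0.4] w 7.8 gf 58.5 j [-0.5   0.57 -0.02  0.01 -0.98  2.03]
[0.0, -0.0057, -0.0187, 0.0, 0.0, -0.0079, -0.0179, 0.0, 0.0, -0.01, -0.0168, 0.0, 0.0, -0.0119, -0.0155, 0.0, 0.0, -0.0137, -0.014, 0.0, 0.0, -0.0152, -0.0123, 0.0, 0.0, -0.0166, -0.0104, 0.0, 0.0, -0.0177, -0.0083, 0.0, 0.0, -0.0186, -0.0061, 0.0, 0.0, -0.0192, -0.0039, 0.0, 0.0, -0.0195, -0.0016, 0.0, 0.0, -0.0195, 0.0007, 0.0]
[0.0, -0.0193, 0.0031, 0.0, 0.0, -0.0188, 0.0053, 0.0, 0.0, -0.018, 0.0075, 0.0, 0.0, -0.017, 0.0096, 0.0, 0.0, -0.0157, 0.0116, 0.0, 0.0, -0.0143, 0.0134, 0.0, 0.0, -0.0126, 0.015, 0.0, 0.0, -0.0107, 0.0164, 0.0, 0.0, -0.0087, 0.0175, 0.0, 0.0, -0.0065, 0.0184, 0.0, 0.0, -0.0043, 0.0191, 0.0, 0.0, -0.002, 0.0194, 0.0]
```

>>> arm_command:
  steps: [0,-0.002,-0.0187,0,0,-0.0079,-0.0179,0,0,-0.01,-0.0168,0,0,-0.0119,-0.0155,0,0,-0.0137,-0.014,0,0,-0.0152,-0.0123,0,0,-0.0166,-0.0104,0,0,-0.0177,-0.0083,0,0,-0.0186,-0.0061,0,0,-0.0192,-0.0039,0,0,-0.0195,-0.0016,0,0,-0.0195,0.0007,0]

```text
clock: 46.0
position: [504.9, -278.1, 231.6]
ee_rot: [1.0, -0.014, 0.001, 0.001]
contact_force: [-1.6, 1.6, 5.6]
gripper_width: 7.3
grasp_force: 62.0
```

>>> arm_command:
  steps: [0,-0.0193,0.0031,0,0,-0.0188,0.0053,0,0,-0.018,0.0075,0,0,-0.017,0.0096,0,0,-0.0157,0.0116,0,0,-0.0143,0.0134,0,0,-0.0126,0.015,0,0,-0.0107,0.0164,0,0,-0.0087,0.0175,0]

```text
clock: 47.12
position: [508.8, -143.2, 127.1]
ee_rot: [1.0, -0.015, -0.0, 0.0]
contact_force: [-0.1, -7.3, -1.7]
gripper_width: 7.7
grasp_force: 64.2
```

```bash
python3 -c "
from h import *
st()"
```

```text
t 47.12 tcp [ 508.8 -143.2  127.1] az -1.7 F [-0.1 -7.3 -1.7] w 7.7 gf 64.2 j [ 0.03  0.33 -0.37  0.   -0.87  1.51]
```

>>> arm_command:
  steps: [0,-0.0045,0.0184,0,0,-0.003,0.0185,0,0,-0.0005,0.017,0,0,0,0,0]

```text
clock: 47.62
position: [509.1, -132.0, 71.9]
ee_rot: [1.0, -0.015, -0.001, -0.002]
contact_force: [-0.6, 15.5, -1.7]
gripper_width: 7.3
grasp_force: 67.3
```

>>> arm_command:
  steps: [0,0,0,0,0,0,0,0,0,0,0,0]
  grip: 0.028

```text
clock: 48.0
position: [509.4, -136.0, 74.3]
ee_rot: [1.0, -0.015, -0.0, -0.0]
contact_force: [-0.0, 0.0, -0.3]
gripper_width: 28.1
grasp_force: 0.0
```

>>> arm_command:
  steps: [0,0,-0.02,0,0,0,-0.03,0,0,0,-0.04,0,0,0,-0.04,0,0,-0.04,0,0,0,-0.05,0,0,0,-0.05,0,0,0,0,0,0]
  grip: 0.028

```text
clock: 49.0
position: [513.8, 6.3, 204.7]
ee_rot: [1.0, -0.013, 0.0, -0.0]
contact_force: [0.0, 0.6, 0.2]
gripper_width: 27.8
grasp_force: 0.0
```

Run:
```python
from h import *
st(); im=get_image("scene").astype(int); a=cv2.imread("pics/scene0.png")[:,:,::-1].astype(int)
im2=get_image("side").astype(int); b=cv2.imread("pics/side0.png")[:,:,::-1].astype(int)
# difference with start (lid shut then) round the case; handle corner check
for n,p,q,r in(("scene",im,a,(slice(258,395),slice(120,262))),("side",im2,b,(slice(135,200),slice(308,418)))):
    d=np.abs(p-q).max(2)[r]; print(n,(d>40).mean().round(3))
c=get_calibration("scene");g=im.astype(np.uint8)
print("beech near case/rack front:",end="")
m=cv2.inRange(cv2.cvtColor(g,cv2.COLOR_RGB2HSV),(12,70,150),(28,200,255)); n,l,s,ce=cv2.connectedComponentsWithStats(m)
print([ce[i].round().tolist()+[int(s[i,4])] for i in range(1,n) if s[i,4]>25 and 90<ce[i][0]<460 and ce[i][1]>200])
```

```text
t 49.0 tcp [513.8   6.3 204.7] az -1.51 F [0.  0.6 0.2] w 27.8 gf 0.0 j [ 0.33  0.22 -0.3  -0.   -1.05  1.22]
scene 0.014
side 0.11
beech near case/rack front:[[376.0, 317.0, 147]]
```

The scene around the case matches the start with the lid shut. I'll check the handle's position more finely before handing in.

Run:
```python
from h import *
for n,(y0,y1,x0,x1) in(("scene",(260,305,192,256)),("side",(160,188,325,385))):
    a=cv2.imread(f"pics/{n}0.png",0)[y0:y1,x0:x1]; b=cv2.cvtColor(get_image(n),cv2.COLOR_RGB2GRAY)[y0:y1,x0:x1]
    print(n,cv2.phaseCorrelate(a.astype(np.float32),b.astype(np.float32)),[np.argwhere(i>170).mean(0).round(2) for i in(a,b)],(cv2.absdiff(a,b)>40).mean().round(3))
```

```text
scene ((0.04895891758545545, 0.49099850267544554), 1.0064676582813263) [array([29.78, 19.41]), array([29.83, 19.25])] 0.0
side ((0.2120464746173525, 0.3148078021134708), 0.4040864038467407) [array([16.76, 28.29]), array([18.93, 37.57])] 0.127
```

The handle is back within 0.5 px of its shut position in the scene view; part of the side view differs, probably because the gripper occludes it. Handing in.

```bash
python3 -c "
from bench import *
print(job_done())"
```

```text
the job is handed in; nothing more can be done
None
```

I opened the lid onto its stop, laid the three sticks present (stick1, stick2 and stick3; stick0 was absent) inside the case, shut the lid and handed the job in; the hand-in returned no verdict, but the last scene image shows the lid as it was when shut.

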